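# Load the strip cassette and give the two-key start

## Task

On the lab bench, push the white strip cassette along its ledge into the reader until it is fully home against the stop; only push it, do not lift or pick it up. Then, with one fingertip on each, press the two round keys of the console together, never one alone, hold both fully down for three seconds, and let them come back up. Do not press the square key, and leave everything else on the bench where it stands.

Things in the scene. Friction and masses are not known exactly. Their poses are not given: they have to be found in the camera images.
- reader: Cream strip reader, fixed, 160 wide, 50 mm high (70 from 75 mm in), 220 deep. Origin: on the table under the centre of its bay mouth; x points into the bay (push direction), z up. In front a grey ledge (120 long, 100 wide, top at z 10) has two guide rails (inner faces y +-33.5, outer +-39.5, top z 18). Bay 67 wide, roof at z 38 mm, stop face 75 mm inside the mouth.
- bay_stop (a point): Point at the middle of the foot of the stop face inside the reader's bay, 75 mm inside the mouth, at the ledge's height (z 10 mm). Same axes as the reader.
- cassette: White flat strip cassette, loose, 80 to 170 g, 100 long (x, push direction), 64 wide, 18 mm high; a tab at its near end, 40 wide, 12 thick, rises to 30 mm. Origin: centre of underside; near face x -50 mm (tab flush), far face +50. Lies on the ledge 35 to 65 mm short of home; home, the far face meets the stop: origin 25 mm inside the mouth, near face 25 mm outside.
- console: Cream key console with a grey top, fixed, 130 mm (x) by 150 mm (y), top at z 45 mm. Origin: centre of its underside; x points away from the robot's side, y to its left. Carries the two round keys side by side and, 63 mm farther along x, midway between them, a square key.
- key_left_top (a point): Centre of the top of the left round white key (diameter 22 mm), at rest 67 mm above the table, at x -25, y +28 mm in the console's frame. The round keys are 56 mm apart, centre to centre. Each rises 10 mm out of a black collar 38 mm in diameter.
- key_right_top (a point): The same for the right round key, at x -25 mm, y -28 mm in the console's frame.
- key_left (a joint): Travel of the left round key: 0 up, 0.006 m fully down. Sprung: starts to move at about 1 N, fully down at 3 N, springs back when let go.
- key_right (a joint): Travel of the right round key: same values and spring.
- square_top (a point): Centre of the top face of the square white key (18 by 18 mm), which must not be pressed; about 59 mm above the table, at x +38 mm, y 0 in the console's frame.
- square_key (a joint): Travel of the square key: 0 up, 0.005 m down.
- stamp: Bystander: loose black self-inking stamp, 40 by 65 mm, 73 mm high, behind the console. Origin: centre of its underside.
- carton: Bystander: loose white carton with a red foot, 40 by 55 mm, 80 mm high, behind the console. Origin: centre of its underside.
- strip_tube: Bystander: loose upright strip tube, diameter 44 mm, 110 mm high, standing on the left of the high part of the reader's housing (70 mm above the table). Origin: centre of its underside.
- tall_tube: Bystander: loose upright tube with a blue cap, diameter 48 mm, 130 mm high, at the far right. Origin: centre of its underside.
- jar: Bystander: loose small clear jar, diameter 44 mm, 40 mm high, left of the reader's ledge. Origin: centre of its underside.
- dish: Bystander: loose shallow glass dish, diameter 70 mm, 15 mm high, near the robot. Origin: centre of its underside.
- slide_box: Bystander: loose dark blue slide box, 80 by 60 by 30 mm, at the far left. Origin: centre of its underside.
Things that resemble listed ones, but are neither listed nor needed, are in the scene too. What is shaped like the console but orange is not meant.

How it is judged:
By the outcome, as a careful person would: the job done as asked, in the order asked, and still so for the second after the job is handed in, with the robot touching nothing.
It also fails if it takes over 54 s, if anything falls off the work surface, if the arm or the gripper's body presses on something with over 40 N, if the wrist force passes 120 N, or if a joint passes its speed limit or range.

## Robot

A 7-joint arm with a two-finger parallel gripper is mounted at the origin on the work surface. World frame = base frame: x ahead of the robot, y to its left, z up, the work surface at z = 0. Lengths are in m, angles in rad, forces in N, time in s.
With the tool pointing down it reaches from about 0.425 to 1.025 m from the base axis. Payload 3.6 kg.
Tool frame: the origin (TCP) lies midway between the tips of the shut fingers; the grasp point (between the pads) lies 19 mm behind it; z points along the fingers, y is the line along which they close (so a half turn about z gives the same grasp; the last joint's range is limited). The gripper opens to 85 mm and grips with 20 to 120 N. Pads are 22 mm wide; open, the fingers measure 114 mm over their backs; the gripper's body (76 mm by 85 mm) begins 54 mm behind the grasp point. The pads swing forward as they close: fully open they stand 13 mm farther back than shut.
Start: joints at [1.046, 0.591, 0.048, 1.609, -0.033, 0.943, -0.034], TCP at [0.303, -0.658, 0.231] pointing down, gripper open.
Joint ranges: [-2.69, 2.69], [-0.47, 2.24], [-1.27, 1.36], [0.19, 2.51], [-1.53, 4.68], [0.08, 2.07], [-3.09, 3.09]. Speed limits (rad/s): [2.57, 2.57, 3.14, 3.14, 3.14, 3.14, 3.14].

## Interface

Orientations are given as a unit quaternion [x, y, z, w].
In Python, from cell import bot, effector, read_state, cams, spotter gives the robot as it stands. Calls block until the motion is done:
- bot.move_to(position, orientation): joint-space move of the TCP to a pose.
- bot.move_linear(position, ori=None, speed=0.15, stop_force=None): straight line of the TCP; ori=None keeps the orientation; speed is the mean speed in m/s. With stop_force (N) it stops when the force on the tool has changed by that much, and returns True; else False.
- bot.movej(angles): joint-space move.
- effector.move_gripper(opening, force=None): finger opening in m; force is the grip in N (None keeps the last); returns when the fingers have stopped.
- bot.dwell(seconds).
- bot.inverse_kinematics(position, orientation): joint angles nearest the present ones, or None.
- read_state(): the state.
- cams.camera(name): name is "scene" or "top" or "wrist"; returns (picture, depth): 384x512x3 uint8, blue, green, red; 384x512 float32, m along the optical axis (not along the pixel's ray), 0 where there is no reading.
- cams.get_calibration(name): a dict with "fx", "fy", "cx", "cy" (pixels), "position" and "rotation" of the camera in the world; the wrist camera has in their place "T_tool_cam" (4x4, takes a point from camera to tool coordinates, whose origin is the TCP and whose axes are the flange's). Camera axes: x right, y down, z forward; pixel columns grow to the right and rows downward; lengths in m; the calibration is good to about 2 mm. A picture is of the moment at which its call begins: read the wrist's pose just before it. get_calibration takes no time and is no camera call.
A pose or a line that the arm cannot do raises bot.Unreachable and nothing moves.
- bot.job_done(): hands the job in; it is judged then, once.
Trained networks look in the newest picture that a camera, given by its name, has taken for a name from the list of things; names that differ only in an ending like _2 or _b are one class to them, and where a whole thing is asked for, a point or a joint stands for the part that bears it (a point fixed in the world has none). Each returns a list of dicts, best first, with "p" (0 to 1); they miss things now and then, are a little off and sometimes report something else, mostly with a low value. They report only what shows in the picture. A call takes as long as a camera call. They do not tell look-alikes from the thing itself.
- spotter.cut_out(camera, target): "pixels" (384x512 bool, what is visible of it) and "extent" ([left, top, right, bottom] in pixels, round what is visible of it).
The state is a dict: "clock": time; "joint_pos": joint angles; "qd": joint speeds; "effort": joint torques, N m; "tool_pos": TCP position; "eef_rot": TCP orientation; "wrist_force": force on the tool from outside, world axes, zero at the start; "torque": the same for the moment, N m; "finger_gap": finger opening in m; "gripper_force": force on a finger pad.
Only numpy, scipy, OpenCV 4.12 (cv2) and the standard library are available. Lean on these libraries where they do the work, as an engineer would, in place of code of your own. Each camera call takes 0.05 s, during which the arm holds its last target. There are 200 camera calls.

## Working session

There is one attempt and no reset: what is moved stays moved. The work goes in short steps, each a Python script; the robot and the scene stay as the last script left them, time stands still between calls to the robot, and variables do not carry over. Pictures are saved under pics/ and viewed, at most 10 in all, crops included, and the job is handed in when it is done.

```bash
mkdir -p pics; ls
cat > h.py <<'E'
import numpy as np, cv2
from cell import bot, effector, read_state, cams, spotter
from scipy.spatial.transform import Rotation as R
def campose(n):
    c=cams.get_calibration(n)
    if 'position' in c:
        r=np.array(c['rotation']); 
        if r.shape!=(3,3): r=R.from_quat(r).as_matrix()
        return c,r,np.array(c['position'])
    s=read_state(); T=np.array(c['T_tool_cam']); Rt=R.from_quat(s['eef_rot']).as_matrix()
    return c,Rt@T[:3,:3],Rt@T[:3,3]+np.array(s['tool_pos'])
def cloud(n):
    c,r,p=campose(n); im,d=cams.camera(n)
    v,u=np.mgrid[:384,:512]
    P=np.stack([(u-c['cx'])/c['fx']*d,(v-c['cy'])/c['fy']*d,d],-1)@r.T+p
    P[d==0]=np.nan
    return im,P
E
python3 - <<'E'
from h import *
for n in ('top','scene'):
    im,P=cloud(n); np.save(n+'.npy',P); cv2.imwrite(f'pics/{n}.png',im)
    print(n,campose(n))
    for t in ('reader','cassette','console','key_left','square_key'):
        for o in spotter.cut_out(n,t)[:3]:
            m=o['pixels']; q=P[m]; print(t,round(o['p'],2),o['extent'],np.nanmedian(q,0).round(3),np.nanpercentile(q[:,2],95).round(3))
im=np.hstack([cv2.imread('pics/top.png')]); 
cv2.imwrite('pics/top2.png',cv2.resize(im,(800,600)));
cv2.imwrite('pics/scene2.png',cv2.resize(cv2.imread('pics/scene.png'),(800,600)))
print(read_state())
E
```

```text
pics
top ({'fx': 461.55063278534027, 'fy': 461.55063278534027, 'cx': 259.79022769049016, 'cy': 187.13664612535177, 'position': array([ 0.46606784, -0.00667141,  1.5100057 ]), 'rotation': array([-0.7025843 ,  0.71094843, -0.01647613,  0.02561596])}, array([[-0.01143826, -0.9981583 ,  0.05957498],
       [-0.9998465 ,  0.01220769,  0.01256738],
       [-0.01327151, -0.05942209, -0.99814472]]), array([ 0.46606784, -0.00667141,  1.5100057 ]))
reader 0.85 [170.0, 106.4, 226.8, 218.2] [0.662 0.201 0.057] 0.074
reader 0.73 [95.9, 192.5, 115.4, 214.6] [0.513 0.51  0.029] 0.035
cassette 0.69 [184.4, 181.5, 207.5, 208.4] [0.538 0.213 0.028] 0.038
console 0.76 [302.4, 161.2, 354.0, 207.1] [ 0.56  -0.204  0.045] 0.06
console 0.59 [247.4, 118.5, 292.5, 157.7] [ 0.702 -0.013  0.045] 0.061
console 0.4 [168.0, 132.7, 191.2, 151.6] [0.686 0.238 0.177] 0.183
key_left 0.31 [96.6, 190.5, 116.7, 213.3] [0.512 0.509 0.029] 0.034
scene ({'fx': 375.3108842764042, 'fy': 375.3108842764042, 'cx': 262.05436826826667, 'cy': 188.08380427438055, 'position': array([1.17800991, 0.55951013, 0.93762469]), 'rotation': 
[... 608 characters left out ...]
6, 'joint_pos': array([ 1.04548099,  0.59116827,  0.04840481,  1.60847354, -0.03328955,
        0.94270246, -0.03371483]), 'qd': array([ 0.00011507, -0.00359292,  0.00050129,  0.00092564, -0.00025462,
        0.0021554 ,  0.00115644]), 'effort': array([-1.59320203e-03, -5.48297095e+01,  1.54446613e+00, -1.98415339e+01,
        9.28869151e-03,  1.85668978e-03,  4.92304011e-06]), 'tool_pos': array([ 0.30343443, -0.65846908,  0.23133543]), 'eef_rot': array([ 9.76780087e-01,  2.14244395e-01, -1.00459869e-05,  3.08279956e-05]), 'wrist_force': array([0.28879656, 1.30299316, 0.7162377 ]), 'torque': array([0.0474671 , 0.04242266, 0.05153362]), 'gripper_force': 0.0, 'finger_gap': 0.08535926783186974}
```

View pics/top2.png

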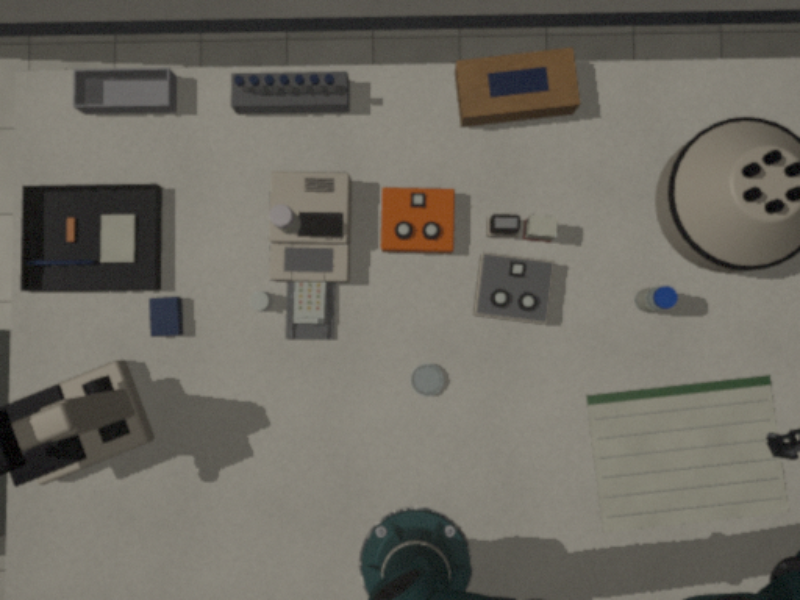

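View pics/scene2.png

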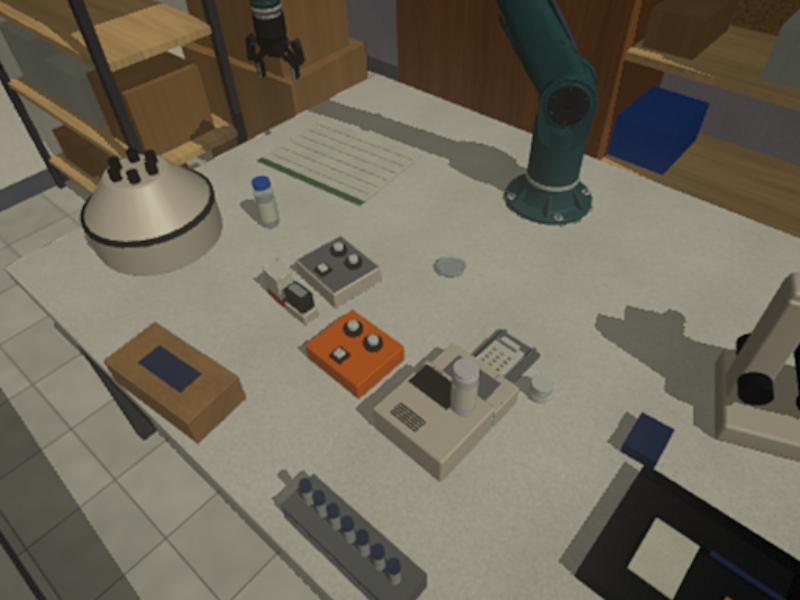

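Top view (800×600): the look-alike consoles are orange at (418,220) and grey at (515,287). The description rules out orange, so the grey one is meant, with round keys at (500,297) and (528,300). The cassette is at (310,300) on the ledge of the reader at (311,225). Next I'll look from near.

Run:
```python
from h import *
print(cams.get_calibration('wrist'))
for n,p in (('con',[0.50,-0.20,0.30]),('cas',[0.47,0.213,0.33])):
    bot.move_to(p,[1,0,0,0]); bot.dwell(0.2)
    im,P=cloud('wrist'); np.save(n+'.npy',P); cv2.imwrite(f'pics/{n}.png',im)
    print(n,read_state()['joint_pos'].round(2),read_state()['clock'])
    for t in ('reader','cassette','console','key_left','square_key'):
        for k,o in enumerate(spotter.cut_out('wrist',t)[:3]):
            m=o['pixels']; q=P[m]; np.save(f'{n}_{t}{k}.npy',m); print(t,k,round(o['p'],2),o['extent'],np.nanmedian(q,0).round(3),np.nanpercentile(q[:,2],95).round(3))
a=[cv2.resize(cv2.imread(f'pics/{n}.png'),(400,300)) for n in('con','cas')]
cv2.imwrite('pics/w.png',np.hstack([cv2.imread('pics/con.png'),cv2.imread('pics/cas.png')])[:, :])
cv2.imwrite('pics/w.png',np.hstack(a))
```

```text
{'fx': 298.1707645218484, 'fy': 298.1707645218484, 'cx': 255.43043576799974, 'cy': 196.26726006772324, 'T_tool_cam': array([[ 6.31162568e-04, -9.49758262e-01, -3.12983778e-01,
         8.04436887e-02],
       [ 9.99999348e-01,  8.97151934e-04, -7.05836276e-04,
         4.04015100e-04],
       [ 9.51167836e-04, -3.12983128e-01,  9.49758210e-01,
        -1.44042792e-01],
       [ 0.00000000e+00,  0.00000000e+00,  0.00000000e+00,
         1.00000000e+00]])}
con [ 0.25  0.28  0.05  1.96 -0.02  0.91 -1.25] 2.675
reader 0 0.62 [1.8, 15.7, 18.8, 182.5] [0.586 0.132 0.012] 0.026
console 0 0.66 [198.6, 52.1, 326.0, 172.3] [ 0.568 -0.207  0.047] 0.06
key_left 0 0.75 [227.3, 121.6, 247.0, 142.9] [ 0.543 -0.177  0.068] 0.07
key_left 1 0.61 [47.2, 3.3, 70.0, 11.7] [0.678 0.013 0.068] 0.07
square_key 0 0.67 [260.3, 73.8, 273.7, 91.5] [ 0.601 -0.213  0.06 ] 0.062
cas [-0.39  0.22 -0.15  1.96  0.04  0.97 -2.13] 4.7083
reader 0 0.73 [193.9, 0.0, 326.9, 160.8] [0.613 0.211 0.052] 0.063
cassette 0 0.83 [232.7, 69.3, 278.8, 139.6] [0.541 0.213 0.03 ] 0.041
console 0 0.83 [476.1, 35.5, 510.5, 133.1] [ 0.55  -0.133  0.027] 0.047
console 1 0.7 [363.3, 0.5, 492.1, 31.4] [ 0.651 -0.007  0.046] 0.048
```

View pics/w.png

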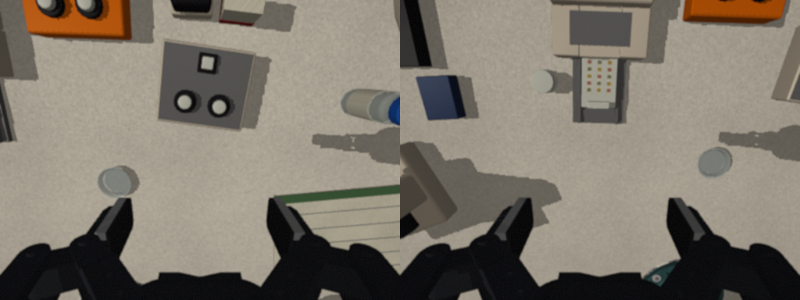

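Left half (console view): grey console at about (208,84), round keys at (185,102) and (219,106), square key at (208,62). Right half: cassette on the ledge at about (599,85), jar to its left at (543,80). Next I'll fit the geometry.

Run:
```python
from h import *
def rect(q): 
    c,s,a=cv2.minAreaRect((q[:,:2]*1000).astype(np.float32)); return np.round(c,1),np.round(s,1),round(a,2)
def main(P,m,c0,r=0.12):
    q=P[m]; q=q[~np.isnan(q[:,0])]; return q[np.hypot(*(q[:,:2]-c0).T)<r]
P=np.load('con.npy'); q=main(P,np.ones(P.shape[:2],bool),[0.56,-0.205],0.13)
t=q[(q[:,2]>.040)&(q[:,2]<.052)]; print('top',rect(t),np.median(t[:,2]))
k=q[(q[:,2]>.064)&(q[:,2]<.075)&(q[:,0]<.58)]
lab=k[:,1]>-0.205
for l in (True,False):
    s=k[lab==l]; print('key',len(s),rect(s),cv2.minEnclosingCircle((s[:,:2]*1000).astype(np.float32)),np.median(s,0).round(4))
kk=[np.median(k[lab==l],0) for l in(True,False)]; d=kk[0]-kk[1]; print('dist',np.linalg.norm(d[:2]),'yaw deg',np.degrees(np.arctan2(-d[0],d[1])),'mid',(kk[0]+kk[1])/2)
s=P[np.load('con_square_key0.npy')]; s=s[s[:,2]>.055]; print('sq',np.median(s,0))
P=np.load('cas.npy'); q=main(P,np.ones(P.shape[:2],bool),[0.55,0.213],0.2)
c=P[np.load('cas_cassette0.npy')]
for lo,hi in((.024,.034),(.036,.046)):
    s=c[(c[:,2]>lo)&(c[:,2]<hi)]; print('cas',lo,len(s),rect(s),np.median(s[:,2]))
b=q[(q[:,2]>.008)&(q[:,2]<.024)&(q[:,0]<.59)&(abs(q[:,1]-.213)<.055)]; print('ledge',rect(b))
r=P[np.load('cas_reader0.npy')]; r=r[(r[:,2]>.046)&(r[:,2]<.056)]; print('house',rect(r), np.percentile(r[:,0],[1,5]))
# side edges of the house per x-slice, mouth edge per y-slice
xs=np.arange(r[:,0].min()+.01,r[:,0].max()-.01,.006)
L=[(x,*np.percentile(r[abs(r[:,0]-x)<.003,1],[1,99])) for x in xs if (abs(r[:,0]-x)<.003).sum()>20]; L=np.array(L)
print(np.degrees(np.arctan(np.polyfit(L[:,0],L[:,1],1)[0])),np.degrees(np.arctan(np.polyfit(L[:,0],L[:,2],1)[0])),L[[0,-1]].round(4))
M=np.array([(y,np.percentile(r[abs(r[:,1]-y)<.003,0],1)) for y in np.arange(.15,.28,.006)]); f=np.polyfit(M[:,0],M[:,1],1); print('mouth yaw',-np.degrees(np.arctan(f[0])),'x at .213',np.polyval(f,.213))
```

```text
top (array([ 592.8, -212. ]), array([150.2, 191. ]), 82.13) 0.04711514842952247
key 239 (array([ 541.8, -176.9]), array([20. , 20.8]), 89.18) ((541.837890625, -176.87831115722656), 10.888509750366211) [ 0.5417 -0.1771  0.0682]
key 236 (array([ 534.1, -232.3]), array([20.8, 20.9]), 63.73) ((534.0537109375, -232.38760375976562), 10.8149995803833) [ 0.5342 -0.2319  0.0683]
dist 0.055323677099291445 yaw deg -7.780556411555825 mid [ 0.53796342 -0.20446757  0.0682669 ]
sq [ 0.5996882  -0.21267727  0.06035283]
cas 0.024 2634 (array([539.4, 213.1]), array([64. , 87.8]), 87.85) 0.029811685748960343
cas 0.036 257 (array([539.1, 213.3]), array([38.8, 87.3]), 88.39) 0.04149832399488179
ledge (array([523.2, 215.4]), array([108.1, 121.3]), 87.7)
house (array([620.6, 210.6]), array([160. ,  76.4]), 88.21) [0.58241783 0.58684497]
-1.6921394595119907 -1.4528575816459977 [[0.5908 0.1336 0.289 ]
 [0.6508 0.1324 0.2879]]
mouth yaw -1.9704767926583517 x at .213 0.583119270238844
```

Run:
```python
from h import *
yaw=np.radians(-1.9); q=(R.from_euler('z',yaw)*R.from_quat([1,0,0,0])).as_quat()
d=np.array([np.cos(yaw),np.sin(yaw),0]); c=np.array([.5394,.2131,.024])
at=lambda x,z: c*[1,1,0]+d*(x-.5394)+[0,0,z]
effector.move_gripper(0.0,20)
bot.move_to(at(.470,.12),q); 
print(bot.move_linear(at(.470,.023),q,speed=.1,stop_force=8),read_state()['tool_pos'])
bot.dwell(.2)
print(bot.move_linear(at(.535,.023),q,speed=.04,stop_force=12),read_state()['tool_pos'],read_state()['wrist_force'])
print(bot.move_linear(at(.562,.023),q,speed=.02,stop_force=10),read_state()['tool_pos'],read_state()['wrist_force'])
bot.dwell(.3); s=read_state(); print(s['tool_pos'],s['wrist_force'],s['clock'])
```

```text
False [0.47042495 0.2156358  0.02348313]
False [0.53504864 0.21333223 0.02310193] [-0.17687763  0.09751981 -0.4846577 ]
True [0.54647227 0.21259974 0.02234052] [0.40700746 0.20511625 0.03653273]
[0.5452183  0.2122965  0.02192722] [-0.35261913  0.19056562 -0.35755943] 10.775
```

Run:
```python
from h import *
yaw=np.radians(-1.9); q=(R.from_euler('z',yaw)*R.from_quat([1,0,0,0])).as_quat()
d=np.array([np.cos(yaw),np.sin(yaw),0]); c=np.array([.5394,.2131,.024])
at=lambda x,z: c*[1,1,0]+d*(x-.5394)+[0,0,z]
print(bot.move_linear(at(.556,.023),q,speed=.01,stop_force=8),read_state()['tool_pos'])
bot.dwell(.2); print(read_state()['tool_pos'],read_state()['wrist_force'])
bot.move_linear(at(.52,.023),q,speed=.08)
bot.move_linear(at(.50,.12),q,speed=.2)
bot.move_linear(at(.47,.30),q,speed=.25); bot.dwell(.1)
im,P=cloud('wrist'); cv2.imwrite('pics/home.png',cv2.resize(im[40:220,150:370],None,fx=3,fy=3))
o=spotter.cut_out('wrist','cassette')[0]; s=P[o['pixels']]; s=s[(s[:,2]>.024)&(s[:,2]<.046)]
print(o['p'],cv2.minAreaRect((s[:,:2]*1000).astype(np.float32)),np.percentile(s[:,0],[1,50]))
print(read_state()['clock'])
```

```text
True [0.54633585 0.21222881 0.02177017]
[0.54564759 0.21198375 0.02134718] [ 0.01465014  0.55363152 -0.41340919]
0.77 ((570.3978881835938, 212.0238800048828), (63.817440032958984, 24.48062515258789), 88.03577423095703) [0.55777726 0.57078431]
13.8
```

View pics/home.png

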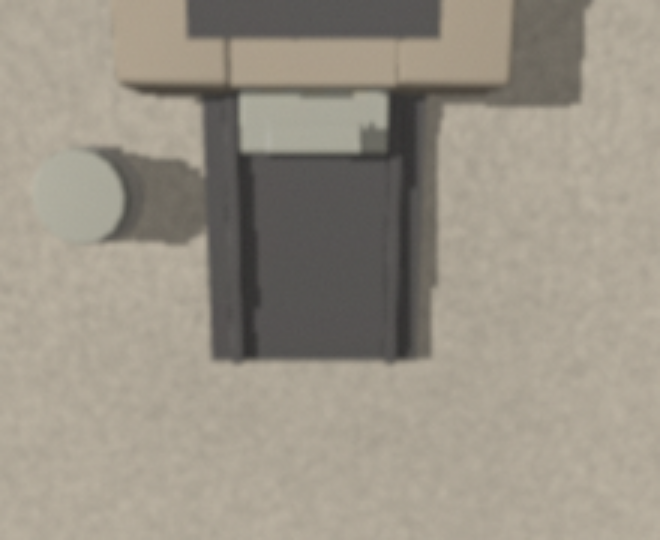

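Cassette is home: the near face stands 24.5 mm outside the mouth, and the push stopped at the same point twice. Now I'll hover over the keys.

Run:
```python
from h import *
q=(R.from_euler('z',np.radians(-7.8))*R.from_quat([1,0,0,0])).as_quat()
bot.move_to([.538,-.2045,.16],q)
effector.move_gripper(.043,20)
bot.move_linear([.538,-.2045,.085],q,speed=.1); bot.dwell(.3)
s=read_state(); print(s['tool_pos'],s['eef_rot'],q,s['finger_gap'],s['wrist_force'],s['clock'])
im,P=cloud('wrist'); cv2.imwrite('pics/hov.png',cv2.resize(im,(800,600)))
```

```text
[ 0.53829368 -0.20459631  0.08552304] [ 9.97682814e-01 -6.80350517e-02  4.72024032e-04  1.07852778e-04] [ 0.99768428 -0.06801529  0.          0.        ] 0.04301293565693991 [-1.26560526  1.38175925  0.24155624] 17.125
```

View pics/hov.png

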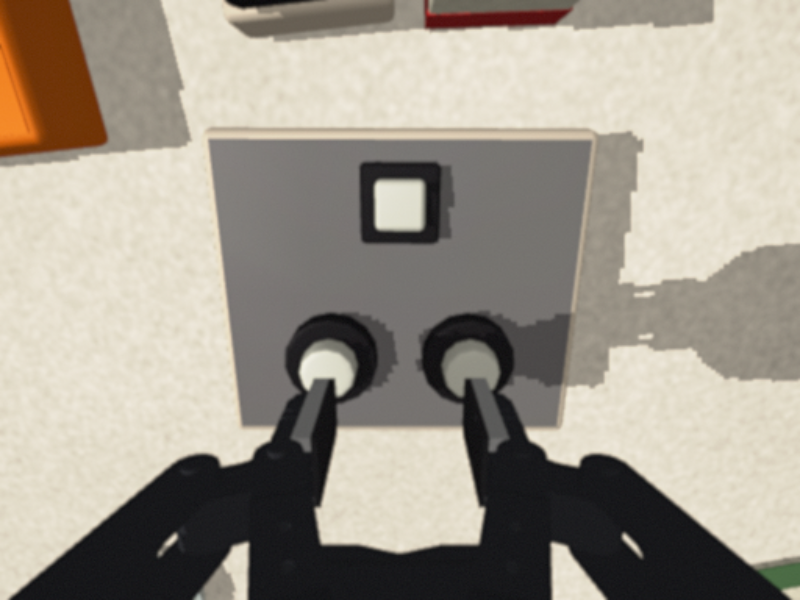

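Tips at (320,380) and (478,380) sit over the two round keys at (328,368) and (470,366). The fingertips are thin, so I'll widen the opening by 4 mm, then press.

```bash
cat > press.py <<'E'
from h import *
q=(R.from_euler('z',np.radians(-7.8))*R.from_quat([1,0,0,0])).as_quat()
effector.move_gripper(.047,20); bot.dwell(.2)
f0=read_state()['wrist_force'][2]
r=bot.move_linear([.538,-.2045,.045],q,speed=.015,stop_force=14)
s=read_state(); z=s['tool_pos'][2]; print(r,s['tool_pos'],s['wrist_force'],s['clock'])
for k in range(12):
    f=read_state()['wrist_force'][2]-f0
    print(k,f.round(1),read_state()['tool_pos'][2].round(4))
    if 11<f: break
    z-=.0005; bot.move_linear([.538,-.2045,z],q,speed=.01); bot.dwell(.1)
for k in range(7): bot.dwell(.5); s=read_state(); print(s['tool_pos'][2].round(4),s['wrist_force'].round(1),s['clock'])
cv2.imwrite('pics/press.png',cv2.resize(cams.camera('wrist')[0],(800,600)))
bot.move_linear([.538,-.2045,.10],q,speed=.08)
bot.dwell(.2); print(read_state()['clock'],read_state()['wrist_force'])
E
python3 press.py
```

```text
True [ 0.53804172 -0.20448047  0.05861132] [-1.18944397  0.60043156  6.06616199] 19.2833
0 6.6 0.0586
1 6.4 0.0586
2 10.1 0.0585
3 13.6 0.0585
0.0585 [-2.4  1.4 12.6] 20.8333
0.0585 [-2.3  1.  12.8] 21.3333
0.0585 [-3.2  1.1 13.2] 21.8333
0.0585 [-2.2  2.  13.5] 22.3333
0.0585 [-2.1  1.5 12.7] 22.8333
0.0585 [-3.1  1.8 12.7] 23.3333
0.0585 [-2.5  0.5 13.1] 23.8333
24.7667 [ 0.09274248  0.51486996 -0.13509893]
```

View pics/press.png

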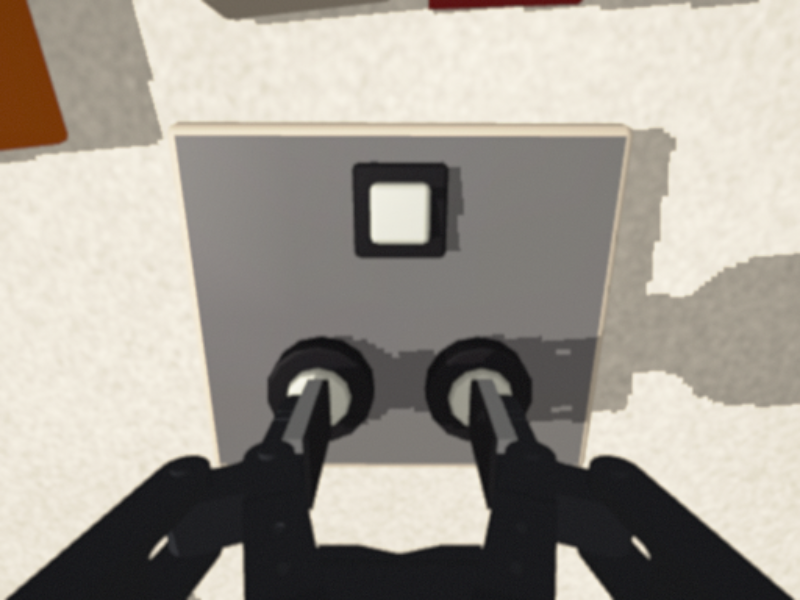

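Both fingertips are on the keys at (320,395) and (478,395). They are at their hard stops: z stayed constant while the force rose to 13 N, held 3.5 s. The square key at (400,213) is untouched. I'll do a last look from above, then hand in.

Run:
```python
from h import *
s=read_state(); bot.move_linear([.50,-.2,.30],speed=.2); bot.dwell(.2)
im,P=cloud('wrist')
q=P[(P[...,2]>.062)&(P[...,2]<.075)&(abs(P[...,0]-.538)<.03)]
for y in(-.177,-.232): print(np.median(q[abs(q[:,1]-y)<.015],0))
im2,P2=cloud('top'); P1=np.load('top.npy')
d=abs(P2[...,2]-P1[...,2])>.012; d=cv2.morphologyEx(d.astype(np.uint8),cv2.MORPH_OPEN,np.ones((3,3)))
n,_,st,c=cv2.connectedComponentsWithStats(d); print([(st[i].tolist()) for i in range(1,n)])
print(read_state()['clock']); print(bot.job_done())
```

```text
[ 0.54223071 -0.17725238  0.06825919]
[ 0.53429089 -0.23202056  0.06830108]
[[309, 172, 83, 212, 10700], [188, 188, 20, 20, 280], [491, 275, 21, 20, 309], [441, 354, 71, 30, 704], [236, 357, 72, 27, 913]]
26.2333
the job is handed in; nothing more can be done
None
```

Job handed in at 26.2 s: the cassette is home against the stop, both round keys were pressed together for over 3 s and came back up, and no contact with the square key or other items was seen.

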